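# Close up the bow maker's dust cabinet after a filter change

## Robot

A 7-joint arm with a two-finger parallel gripper is mounted at the origin on the work surface. World frame = base frame: x ahead of the robot, y to its left, z up, the work surface at z = 0. Lengths are in m, angles in rad, forces in N, time in s.
With the tool pointing down it reaches from about 0.4 to 0.85 m from the base axis. Payload 10.4 kg.
Tool frame: the origin (TCP) lies at the very end of the fingers, on their centre line; the grasp point (between the pads) lies 19 mm behind it; z points along the fingers, y is the line along which they close (so a half turn about z gives the same grasp; the last joint's range is limited). The gripper opens to 87 mm and grips with 3 to 60 N. Pads are 19 mm wide; open, the fingers measure 117 mm over their backs; the gripper's body (75 mm by 190 mm) begins 51 mm behind the grasp point.
Start: joints at [-1.29, 0.332, -0.065, 1.46, 0.022, 1.35, -0.088], TCP at [0.187, 0.596, 0.223] pointing down, gripper open.
Joint ranges: [-2.6, 2.6], [-0.5, 2.12], [-1.47, 1.34], [0.16, 2.42], [-1.27, 4.41], [0.06, 2.06], [-2.6, 2.6]. Speed limits (rad/s): [2.22, 2.22, 2.79, 2.79, 3.14, 3.14, 3.14].

## Interface

Orientations are given as a unit quaternion [x, y, z, w].
In Python, from bench import * gives the robot as it stands.
- The arm moves only by the tool step_arm, never from a script. Its arguments are lists of equal length, an entry for each row: "delta_pos": the shift along the world's x, y, z in units of 25 mm (1.0 is 25 mm), a list of three; "turn": the turn about the world's z in units of 0.12 rad (1.0 is 0.12 rad). In form: {"delta_pos": [[tx, ty, tz], ...], "turn": [turn, ...]}. A call has 1 to 12 rows; each row shifts and turns the commanded pose from where the row before left it; what a row does not reach is not made up. A row lasts 1/10 s, in which the tool goes at most 50 mm and 8.59 degrees, less where a joint would pass 70% of its speed; a pose out of reach is approached as far as the arm can. A call with a number of a shift or a turn outside -1 to 1 is refused whole. A call with a gripper value outside its range is refused whole. "grip" is the closure, from 0 (fully open) to 1 (shut), set as the call begins (left out, the last holds). The fingers move at their own pace and stop on an object; "newtons" is the grip in N (left out, the last holds). Time passes only in rows, so rows that do not move let the fingers close. It gives the time, the measured TCP pose, the force, the opening and the grip force at its end, in the units of the state.
- read_state(): the state, without advancing time (a new reading comes with each control period).
- camera(name): name is "side" or "top"; returns a dict with "image" (384x512x3 uint8, red, green, blue), "z_map" (384x512 float32, m along the optical axis (not along the pixel's ray), 0 where there is no reading), "mtx" (3x3 intrinsics, pixels), "dist" ([k1, k2, p1, p2, k3] as OpenCV has them; the pictures are not rectified), "view" (4x4, takes a point from world to camera coordinates). Camera axes: x right, y up, looking along -z (the intrinsics and any distortion apply to the point x, -y, -z); pixel columns grow to the right and rows downward; lengths in m; the calibration is good to about 2 mm. A picture is of the moment at which its call begins.
- close_job(): hands the job in; it is judged then, once.
The state is a dict: "time": time; "joint_positions": joint angles; "joint_vel": joint speeds; "joint_torque": joint torques, N m; "ee_pos": TCP position; "eef_rot": TCP orientation; "ft_force": force on the tool from outside, world axes, zero at the start; "torque": the same for the moment, N m; "width": finger opening in m; "grip_force": force on a finger pad.
Only numpy, scipy, OpenCV 4.12 (cv2) and the standard library are available. Lean on these libraries where they do the work, as an engineer would, in place of code of your own. Each camera call takes 0.05 s, during which the arm holds its last target. There are 200 camera calls.

## Task

The dust cabinet on the bench has just had its filter changed. Lower its front sash until it is fully shut, then set the loose louvred cover squarely on the filter housing on top of the cabinet and press it down until it snaps in under all four spring clips. Keep pressing it firmly, hard down on the rim of the housing, and finish while still holding it down like that, without letting go; leave the other things on the bench and on the cabinet where they are.

Things in the scene. Friction and masses are not known exactly. Their poses are not given: they have to be found in the camera images.
- sash (a joint): the front sash of the dust cabinet, a clear pane in a metal frame that slides up and down: 0 = fully shut, grows as it is raised (m). It starts 0.045 to 0.09 up (most possible 0.095); friction holds it where it is left, a push of about 3 N lowers it; hard stop at 0
- sash_handle (a point): centre of the sash's handle: a level steel bar 12 mm thick, 140 mm long along its y axis (the cabinet's width), 46 mm off the pane, a stand-off at each end. Its x axis points away from the robot into the cabinet. 72 mm above the bench with the sash shut, higher by the joint value when raised
- cabinet: the dust cabinet: grey floor and top plate, metal posts, clear panels; 240 mm deep (x), 340 mm wide (y), top plate 230 mm high; stays put. Origin under its middle; x axis points from its front (sash) to its back. On the top plate, towards the front, the black filter housing; behind that a grey fan case 46 mm tall
- filter_seat (a point): the filter housing's open rectangular collar: centre of its top rim, 266 mm above the bench. Axes as the cabinet's. 116 mm (x) by 156 mm (y) outside, opening 100 by 140 mm, 36 mm tall, rounded rim. The fan case begins at x = 73 mm and stands 10 mm above the rim. The filter cassette lies inside, 23 mm below the rim
- cassette (a joint): how far the sprung filter cassette in the housing is pressed down (m): 0 = up; 1.3 N per mm; 0.007 when the cover is held down on the rim, which takes a push of about 7 N
- clip0 (a joint): one of four alike steel spring clips, two at each y end of the housing (x = -32 and +32 mm from its centre); their round noses reach inwards to y = -76 and +76 mm, 12 mm above the rim. Value: how far its nose is pushed outwards (m), 0 = at rest; the cover's edge pushes it 3 mm out, then it springs back
- cover_grip (a point): centre of the grip rib on the loose louvred cover: half-way up the rib, 50 mm above the cover's bottom edge. The rib is 64 mm long (x), 14 mm wide (y), 28 mm tall, upright on the middle of the cover's plate. Cover on its seat (either way round): x and y axes along the seat's, this point 20 mm above the rim
- cover: the louvred grey plastic filter cover, 220 g: a plate 118 mm (x) by 158 mm (y), 6 mm thick, under it a skirt 96 by 136 mm, 30 mm deep, 3 mm slimmer all round at its lower edge, that goes into the housing. Origin: centre of the skirt's bottom edge. It stands on its skirt on the bench left or right of the cabinet's front
- cover_top (a point): centre of the cover's plate, upper face (foot of the rib). Going down over the seat: 36 mm above the rim the skirt enters; at 20 mm the plate's edges meet the clips and push them aside, 10 to 20 N in all; below 15 mm the force drops and they snap over; at 6 mm the plate rests on the rim; let go, it rises to 9 mm
- old_filter_mid (a point): centre of the old filter, a brown card box frame 94 by 134 by 22 mm with grey pleats, no rib, on the bench on the side where the cover is not; leave it alone
- gouge_a: gouge with turned wooden handle, about 225 mm long and 30 mm tall, on the dark cloth pad right of the cabinet; leave it alone
- gouge_b: a second, wider gouge beside it; leave it alone
- file: needle file with a wooden handle, 185 mm long, 18 mm tall, lying on the cabinet's top plate beside the filter housing; leave it alone
- jar: amber jar 60 mm across and 75 mm tall with a steel lid, on the bench left of the cabinet; leave it alone
- tin: flat round tin 46 mm across and 22 mm tall on the cabinet's top plate, beside the filter housing, 135 mm from the middle; origin under its centre; leave it alone
Not all that is in view belongs to the job. Of the things like the cover, leave any that is turquoise or yellow; of the rest the larger one is meant.

How it is judged:
By the outcome, as a careful person would: the job done as asked, in the order asked, and still so for the second after the job is handed in, while the arm keeps its last pose, push and grip.
It also fails if it takes over 72 s, if anything falls off the work surface, if the arm or the gripper's body presses on something with over 40 N, if the wrist force passes 120 N, or if a joint passes its speed limit or range.

## Working session

There is one attempt and no reset: what is moved stays moved. The work goes in short steps, Python scripts to look and compute and a tool call to move; the robot and the scene stay as the last step left them, time stands still between calls to the robot, and variables do not carry over. Pictures are saved under pics/ and viewed, at most 10 in all, crops included, and the job is handed in when it is done.

Besides the shell and the picture viewer there is one more tool, called after "Call:" in YAML: its name, and indented under it one key for each argument. step_arm: Moves the arm, as the interface text tells. Shifts and turns lie within -1 to 1; 1 stands for 25 mm of shift or 0.12 rad of turn. Its arguments: {"type":"object","properties":{"delta_pos":{"type":"array"},"turn":{"type":"array"},"grip":{"type":"number"},"newtons":{"type":"number"}},"required":["delta_pos","turn"]}

```bash
mkdir -p pics
cat > h.py <<'E'
from bench import *
import numpy as np, cv2, pickle
def snap(n):
    c=camera(n); pickle.dump(c,open(n+'.pkl','wb')); return c
def load(n): return pickle.load(open(n+'.pkl','rb'))
def ray(c,u,v):
    p=cv2.undistortPoints(np.array([[[u,v]]],float),np.array(c['mtx'],float),np.array(c['dist'],float))[0,0]
    V=np.array(c['view'],float);R=V[:3,:3];o=-R.T@V[:3,3]
    return o,R.T@np.array([p[0],-p[1],-1.])
def dep(c,u,v):
    o,d=ray(c,u,v); return o+d*c['z_map'][int(round(v)),int(round(u))]
def atz(c,u,v,z):
    o,d=ray(c,u,v); return o+d*(z-o[2])/d[2]
def tri(c1,p1,c2,p2):
    o1,d1=ray(c1,*p1);o2,d2=ray(c2,*p2)
    s=np.linalg.lstsq(np.stack([d1,-d2],1),o2-o1,rcond=None)[0]
    a=o1+d1*s[0];b=o2+d2*s[1]; return (a+b)/2,np.linalg.norm(a-b)
def proj(c,P):
    V=np.array(c['view'],float);q=(V[:3,:3]@np.atleast_2d(P).T).T+V[:3,3]; q=q*[1,-1,-1]
    return cv2.projectPoints(q,np.zeros(3),np.zeros(3),np.array(c['mtx'],float),np.array(c['dist'],float))[0][:,0]
def crop(c,x0,y0,x1,y1,k,f):
    cv2.imwrite(f,cv2.resize(c['image'][y0:y1,x0:x1,::-1],None,fx=k,fy=k,interpolation=cv2.INTER_CUBIC))
E
python3 - <<'E'
from h import *
for n in('side','top'):
    c=snap(n);crop(c,0,0,512,384,1.5,f'pics/{n}.png')
    V=np.array(c['view']);print(n,-V[:3,:3].T@V[:3,3],V[:3,:3].round(2).tolist(),c['mtx'][0][0])
print(read_state())
E
```

```text
side [ 0.21088879 -1.28228139  0.90224227] [[0.97, -0.23, -0.0], [0.12, 0.49, 0.86], [-0.2, -0.84, 0.51]] 361.9078073290468
top [ 0.26071548 -0.11996888  1.53370757] [[-0.0, -1.0, 0.0], [0.98, -0.0, 0.18], [-0.18, 0.0, 0.98]] 436.0461918631956
{'time': 0.1, 'joint_positions': array([-1.28960116,  0.33278355, -0.06470844,  1.46082483,  0.02160825,
        1.34988842, -0.08846057]), 'joint_vel': array([-9.30751215e-04, -2.21304548e-03, -4.01465303e-04, -2.72198465e-03,
        8.00854339e-04,  3.45722160e-04,  3.50910202e-05]), 'joint_torque': array([ 1.30185417e-03, -6.24536920e+01,  2.43910012e-02, -3.90717781e+01,
       -6.15434186e-02,  3.66152718e-02,  4.17787089e-05]), 'ee_pos': array([0.18686689, 0.59606738, 0.22186473]), 'eef_rot': array([ 1.51280628e-01,  9.88490671e-01, -6.00971809e-04, -6.22653996e-05]), 'ft_force': array([-0.33269786, -0.24835511,  0.2475305 ]), 'torque': array([-0.04200051,  0.02820133, -0.01498126]), 'grip_force': 0.0, 'width': 0.08691957611024813}
```

View pics/side.png

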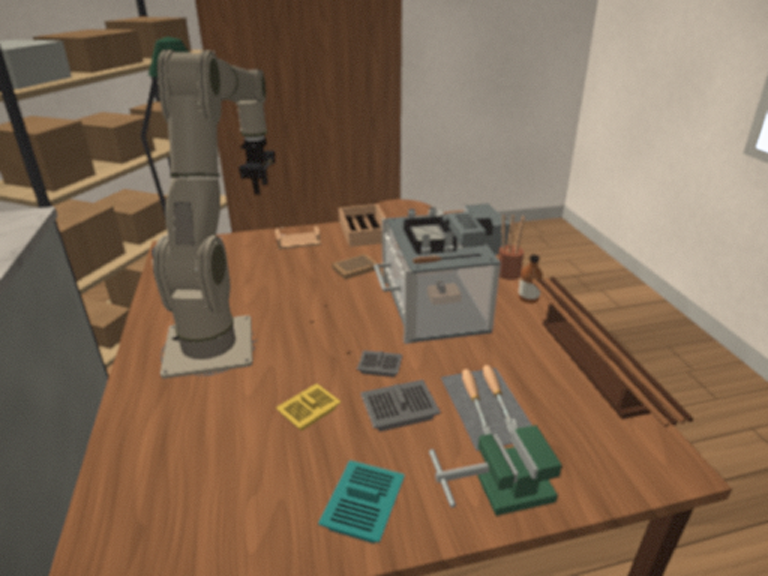

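View pics/top.png

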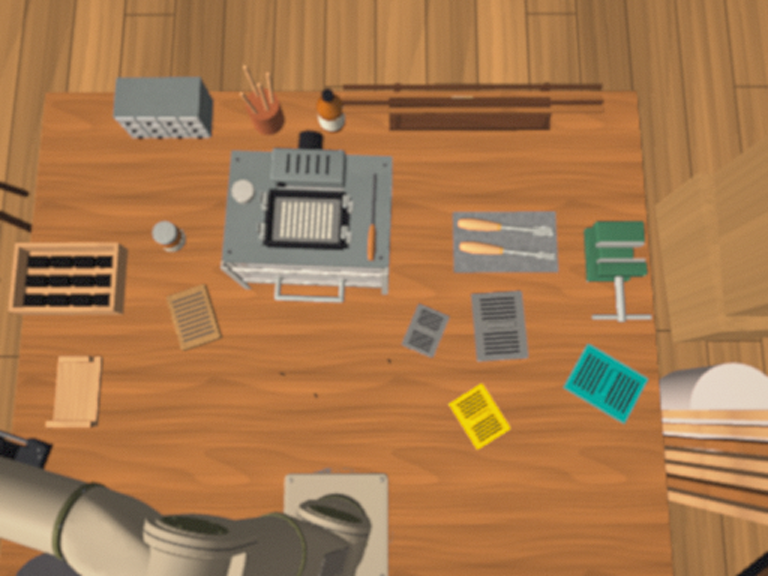

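Candidates for the cover (top view, 1.5x px): large grey (500,325), small grey (425,330), yellow (480,415), turquoise (606,383) and the old filter (193,317). The large grey one fits the description. The cabinet's handle is at (310,290) and the housing at (308,220). Next I'll look at close crops.

Run:
```python
from h import *
t=load('top');s=load('side')
a=cv2.resize(t['image'][90:250,140:360,::-1],None,fx=3.6,fy=3.6,interpolation=cv2.INTER_CUBIC);cv2.imwrite('pics/tc.png',a)
crop(s,225,125,345,295,3.5,'pics/sc.png')
for n,(u,v) in dict(cov=(333,217),plate=(322,205),house=(205,165)).items(): print(n,dep(t,u,v))
for n,(u,v) in dict(handle_bar=(207,198),left=(186,198),right=(227,199)).items(): print(n,dep(t,u,v))
```

```text
cov [ 0.44268797 -0.3714705   0.06357984]
plate [ 0.48874729 -0.33990293  0.03221446]
house [0.58122084 0.04373444 0.24189462]
handle_bar [0.49927824 0.0500161  0.12351986]
left [0.49946299 0.11887087 0.12367839]
right [ 0.49465571 -0.01609181  0.13009607]
```

View pics/tc.png

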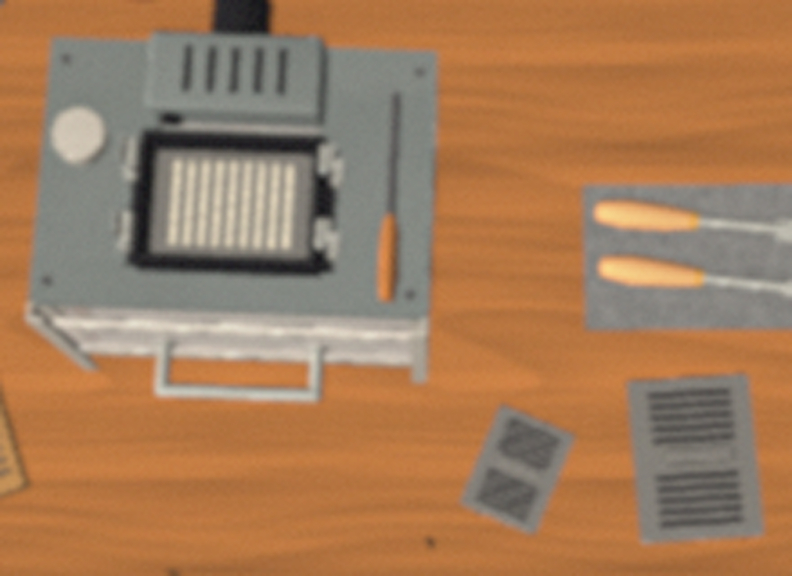

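View pics/sc.png

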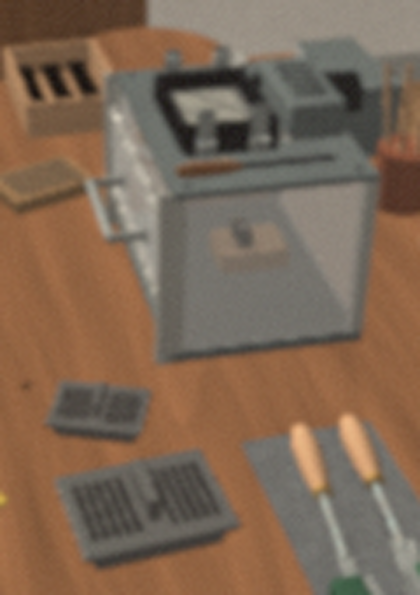

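The large grey cover (centre about tc (700,457)) has its rib along the image's horizontal. Its long side runs along world x, so it needs about a 90° turn. The handle bar runs tc (158,390)–(318,397), and the housing is at tc (232,203). Now I'll fit these with the depth clouds from both views.

```bash
cat >> h.py <<'E'
def cloud(c):
    z=c['z_map'];v,u=np.nonzero(z>0)
    p=cv2.undistortPoints(np.stack([u,v],1).astype(float)[:,None],np.array(c['mtx'],float),np.array(c['dist'],float))[:,0]
    d=z[v,u].astype(float);V=np.array(c['view'],float)
    q=np.stack([p[:,0]*d,-p[:,1]*d,-d],1);return (q-V[:3,3])@V[:3,:3],np.stack([u,v],1)
def sel(P,lo,hi): return P[np.all((P>lo)&(P<hi),1)]
def rect(n,Q):
    if len(Q)<5: print(n,len(Q));return
    (c,s,a)=cv2.minAreaRect(Q[:,:2].astype(np.float32)); print(n,len(Q),'c',np.round(c,4),'size',np.round(s,4),'ang',round(a,2),'zmed',np.median(Q[:,2]).round(4), 'mean',Q.mean(0).round(4))
E
python3 - <<'E'
from h import *
for n in('top','side'):
    P,_=cloud(load(n));print(n)
    rect('plate',sel(P,[.33,-.46,.022],[.56,-.28,.045]))
    rect('rib',sel(P,[.40,-.43,.052],[.49,-.31,.08]))
    rect('rim',sel(P,[.53,-.05,.257],[.70,.15,.272]))
    rect('topplate',sel(P,[.45,-.25,.222],[.9,.3,.238]))
    rect('fan',sel(P,[.6,-.1,.272],[.9,.2,.285]))
    rect('handle',sel(P,[.47,-.06,.09],[.505,.16,.17]))
t=load('top');s=load('side')
f=lambda u,v:(140+u/3.6,90+v/3.6); g=lambda u,v:(225+u/3.5,125+v/3.5)
# rib ends top: (667..737,457)
for n,a,b in [('barR',(318,396),(105,240)),('barL',(159,391),(88,180)),('rim fr',(330,270),(237,155)),('rim br',(313,135),None),('plate nr(-x,-y)',(762,536),(97,560)),('plate far-right',(746,376),(240,522)),('plate far-left',(628,381),(206,452)),('plate near-left',(643,542),(57,481))]:
    if b: print(n,tri(t,f(*a),s,g(*b)))
E
```

```text
top
plate 1460 c [ 0.4477 -0.3744] size [0.1579 0.119 ] ang 3.33 zmed 0.0362 mean [ 0.4464 -0.3736  0.0362]
rib 80 c [ 0.4475 -0.3739] size [0.0148 0.0652] ang 3.67 zmed 0.0637 mean [ 0.4469 -0.3724  0.0634]
rim 483 c [0.6399 0.0498] size [0.1705 0.1178] ang 87.45 zmed 0.2648 mean [0.6391 0.0535 0.2644]
topplate 4471 c [0.6621 0.049 ] size [0.3418 0.2576] ang 87.63 zmed 0.2301 mean [0.6544 0.0458 0.2302]
fan 1202 c [0.7099 0.05  ] size [0.1747 0.217 ] ang 89.97 zmed 0.2767 mean [0.7448 0.0445 0.2769]
handle 163 c [0.4987 0.0545] size [0.1475 0.0163] ang 88.42 zmed 0.1262 mean [0.4974 0.0507 0.126 ]
side
plate 1046 c [ 0.4508 -0.376 ] size [0.1595 0.1219] ang 4.19 zmed 0.036 mean [ 0.447  -0.3821  0.0359]
rib 71 c [ 0.4498 -0.3762] size [0.0136 0.0636] ang 3.48 zmed 0.0631 mean [ 0.449  -0.3804  0.0615]
rim 226 c [0.6414 0.049 ] size [0.1818 0.1171] ang 88.95 zmed 0.2642 mean [0.6386 0.0419 0.2637]
topplate 995 c [0.6767 0.0444] size [0.3499 0.2791] ang 87.69 zmed 0.2307 mean [ 0.6454 -0.0296  0.2305]
fan 326 c [0.7101 0.0485] size [0.2156 0.1808] ang 0.58 zmed 0.2771 mean [0.7348 0.0369 0.2773]
handle 48 c [0.4993 0.0466] size [0.1436 0.0117] ang 89.19 zmed 0.1259 mean [0.4991 0.0366 0.1261]
barR (array([ 0.49206133, -0.01966137,  0.12008754]), np.float64(0.0018290198581418587))
barL (array([0.49948411, 0.12457558, 0.12395656]), np.float64(0.004137453360906393))
rim fr (array([ 0.61457859, -0.04200083,  0.22335974]), np.float64(0.05763249539734689))
plate nr(-x,-y) (array([ 0.37874649, -0.43971557,  0.03135582]), np.float64(0.016046939089508796))
plate far-right (array([ 0.52779227, -0.42895022,  0.036753  ]), np.float64(0.005560659837119734))
plate far-left (array([ 0.52615058, -0.31550459,  0.02990311]), np.float64(0.009002636657565089))
plate near-left (array([ 0.3682052 , -0.32495461,  0.03235657]), np.float64(0.0056314896320353415))
```

Run:
```python
from h import *
a=np.deg2rad(-2.4);R=np.array([[np.cos(a),-np.sin(a)],[np.sin(a),np.cos(a)]])
for n in('top','side'):
    P,_=cloud(load(n)); L=P.copy(); L[:,:2]=(P[:,:2]-[.640,.050])@R
    q=lambda Q,i:np.percentile(Q[:,i],[1,5,95,99]).round(4)
    Q=sel(L,[-.2,-.25,.225],[.3,.25,.235]);print(n,'plate x',q(Q,0),'y',q(Q,1))
    Q=sel(L,[-.09,-.05,.257],[.069,.05,.270]);print('rim x front/back',np.percentile(Q[Q[:,0]<0][:,0],[3,50,97]).round(4),np.percentile(Q[Q[:,0]>0][:,0],[3,50,97]).round(4))
    for k in(-1,1):
        Q=sel(L,[-.018,-.1,.257],[.018,.1,.270]);Q=Q[Q[:,1]*k>0];print('rim y',k,len(Q),np.percentile(Q[:,1],[3,50,97]).round(4))
    Q=sel(L,[.05,-.1,.273],[.2,.1,.281]);print('fan front',q(Q,0),'y',q(Q,1))
    Q=sel(L,[-.3,-.15,.09],[-.125,.15,.2]);Q=Q[Q[:,0]<-.135];print('handle x',q(Q,0),'y',q(Q,1),'z',q(Q,2))
    b=sel(P,[.55,-.2,.228],[.56,.25,.235])
    E=[]
    for y in np.arange(-.08,.19,.02):
        S=sel(L,[-.2,y-.01-.05,.226],[.3,y+.01-.05,.234]); 
        if len(S)>5:E.append((y,S[:,0].min()))
    print('front yaw corr deg',np.rad2deg(np.polyfit(*np.array(E).T,1)[0]).round(2))
```

```text
top plate x [-0.0902 -0.0857  0.1377  0.1473] y [-0.1692 -0.1624  0.161   0.1676]
rim x front/back [-0.0585 -0.0552 -0.0501] [0.0488 0.0522 0.0587]
rim y -1 29 [-0.0783 -0.0747 -0.0714]
rim y 1 36 [0.0687 0.072  0.0764]
fan front [0.0734 0.0764 0.1627 0.1767] y [-0.0741 -0.0661  0.0626  0.07  ]
handle x [-0.1485 -0.1476 -0.1367 -0.1358] y [-0.075  -0.0709  0.0661  0.0719] z [0.1184 0.1208 0.1307 0.1337]
front yaw corr deg 0.01
side plate x [-0.0927 -0.0857  0.1353  0.1464] y [-0.1744 -0.1715  0.1519  0.1659]
rim x front/back [-0.0554 -0.0533 -0.0476] [0.0525 0.0547 0.0604]
rim y -1 24 [-0.0839 -0.0785 -0.0729]
rim y 1 19 [0.0617 0.0676 0.0741]
fan front [0.0764 0.079  0.1617 0.173 ] y [-0.0772 -0.0718  0.0585  0.0666]
handle x [-0.1454 -0.1448 -0.136  -0.1352] y [-0.0795 -0.0757  0.06    0.066 ] z [0.1227 0.1229 0.1294 0.1303]
front yaw corr deg 0.61
```

Call:
step_arm:
  delta_pos:
    - [0.8,-1,0]
    - [0.8,-1,0]
    - [0.8,-1,0]
    - [0.8,-1,0]
    - [0.8,-1,0]
    - [0.8,-1,0]
    - [0.8,-1,0]
    - [0.8,-1,0]
    - [0.8,-1,0]
    - [0.8,-1,0]
    - [0.4,-1,0]
    - [0,-1,0]
  turn: [1,1,0,0,0,0,0,0,0,0,0,0]
  grip: 1
  newtons: 40

```text
time: 1.3
ee_pos: [0.398, 0.2947, 0.2221]
eef_rot: [0.033, 0.999, -0.0, -0.0]
ft_force: [1.3, 0.4, -0.3]
width: 0.0027
grip_force: 0.0
```

Call:
step_arm:
  delta_pos:
    - [0.3,-1,0]
    - [0.3,-1,0]
    - [0.3,-1,0]
    - [0.4,-1,0]
    - [0.5,-1,0]
    - [0.5,-1,0]
    - [0.5,-1,0]
    - [0.5,-1,0]
    - [0.5,-1,-0.6]
    - [0,-0.7,-0.8]
    - [0,0,-0.8]
    - [0,0,-0.7]
  turn: [0.2,0,0,0,0,0,0,0,0,0,0,0]

```text
time: 2.5
ee_pos: [0.4916, 0.0531, 0.1489]
eef_rot: [0.021, 1.0, -0.0, -0.0]
ft_force: [-0.3, 1.2, -0.3]
width: 0.0001
grip_force: 0.0
```

Call:
step_arm:
  delta_pos:
    - [0,0,-0.3]
    - [0,0,-0.3]
    - [0,0,-0.3]
    - [0,0,-0.3]
    - [0,0,-0.3]
    - [0,0,-0.3]
  turn: [0,0,0,0,0,0]

```text
time: 3.1
ee_pos: [0.4923, 0.0541, 0.1049]
eef_rot: [0.02, 1.0, 0.0, 0.0]
ft_force: [-0.2, 0.4, 2.0]
width: 0.0006
grip_force: 1.6
```

Call:
step_arm:
  delta_pos:
    - [0,0,-0.25]
    - [0,0,-0.25]
    - [0,0,-0.25]
    - [0,0,-0.2]
    - [0,0,-0.1]
    - [0,0,-0.1]
    - [0,0,0]
    - [0,0,0]
  turn: [0,0,0,0,0,0,0,0]

```text
time: 3.9
ee_pos: [0.4923, 0.054, 0.0778]
eef_rot: [0.02, 1.0, 0.0, 0.0]
ft_force: [-6.5, 0.2, 22.5]
width: 0.0006
grip_force: 10.8
```

Call:
step_arm:
  delta_pos:
    - [0,0,0.8]
    - [0,0,1]
    - [0,0,1]
    - [-0.75,0,1]
    - [-1,0,1]
    - [0,-1,0.2]
    - [0,-1,0]
    - [0,-1,0]
    - [0,-1,0]
    - [0,-1,0]
    - [0,-1,0]
    - [0,-1,0]
  turn: [0,0,0,0,0,-1,-1,-1,-1,-1,-1,-1]
  grip: 0

```text
time: 5.1
ee_pos: [0.4475, -0.1222, 0.2009]
eef_rot: [0.428, 0.904, -0.0, -0.001]
ft_force: [0.4, 1.0, 0.2]
width: 0.0845
grip_force: 0.0
```

Call:
step_arm:
  delta_pos:
    - [0,-1,0]
    - [0,-1,0]
    - [0,-1,0]
    - [0,-1,0]
    - [0,-1,0]
    - [0,-1,0]
    - [0,-1,0]
    - [0,-1,0]
    - [0,-1,0]
    - [0,-1,0]
    - [0,-0.13,0]
    - [0,0,0]
  turn: [-1,-1,-1,-1,-1,-0.25,0,0,0,0,0,0]

```text
time: 6.3
ee_pos: [0.4474, -0.3747, 0.2007]
eef_rot: [0.686, 0.728, -0.0, -0.001]
ft_force: [0.4, 0.3, 0.7]
width: 0.0871
grip_force: 0.0
```

Run:
```python
from h import *
c=snap('side');P,_=cloud(c);t=snap('top');T,_=cloud(t)
for n,X in(('s',P),('t',T)):
    Q=sel(X,[.46,-.06,.05],[.505,.16,.2]);print(n,len(Q),np.percentile(Q,[2,50,98],axis=0).round(4).tolist())
    rect('rim',sel(X,[.53,-.05,.257],[.70,.15,.272]))
    rect('rib',sel(X,[.40,-.43,.052],[.49,-.31,.08]))
    rect('plate',sel(X,[.33,-.46,.022],[.56,-.28,.045]))
crop(c,225,105,345,295,3.1,'pics/sc2.png')
s=read_state();print(s['ee_pos'],s['eef_rot'],s['joint_positions'])
```

```text
Traceback (most recent call last):
IndexError: index -1 is out of bounds for axis 0 with size 0
```

Run:
```python
from h import *
t=load('top');X,_=cloud(t);
Q=sel(X,[.46,-.06,.04],[.505,.16,.2]);print(len(Q),np.percentile(Q,[2,50,98],axis=0).round(4).tolist() if len(Q) else '')
rect('rim',sel(X,[.53,-.05,.257],[.70,.15,.272]))
rect('plate',sel(X,[.33,-.46,.022],[.56,-.28,.045]))
a=cv2.resize(t['image'][90:250,140:380,::-1],None,fx=3,fy=3);cv2.imwrite('pics/t2.png',a)
```

```text
161 [[0.4902, -0.0183, 0.0704], [0.4969, 0.0549, 0.0771], [0.5044, 0.1264, 0.0823]]
rim 473 c [0.6392 0.0498] size [0.1711 0.1173] ang 88.14 zmed 0.2647 mean [0.6381 0.0533 0.2646]
plate 175 c [ 0.5085 -0.3304] size [0.0417 0.0846] ang 44.32 zmed 0.0355 mean [ 0.5032 -0.3342  0.0358]
```

View pics/t2.png

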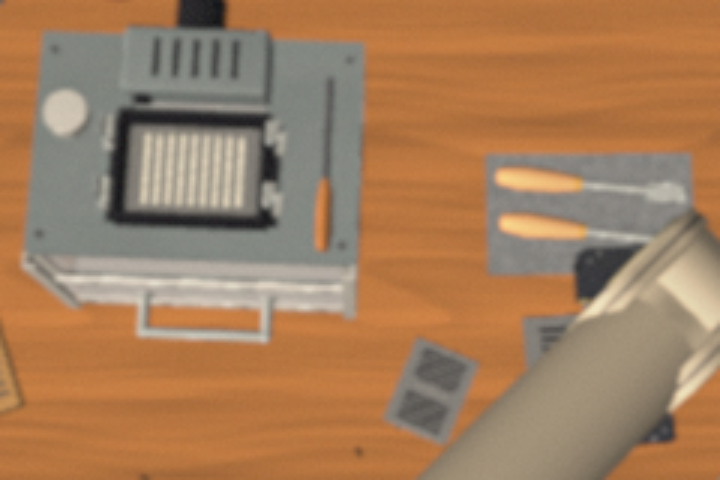

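Sash is shut: the handle top at t2 (205,335) reads about 0.078 m. The gripper is over the cover at t2 (640,350), so I'll descend and grip.

Call:
step_arm:
  delta_pos:
    - [0,0,-1]
    - [0,0,-1]
    - [0,0,-1]
    - [0,0,-1]
    - [0,0,-0.8]
    - [0,0,-0.6]
    - [0,0,-0.5]
    - [0,0,-0.3]
    - [0,0,-0.2]
    - [0,0,0]
  turn: [0,0,0,0,0,0,0,0,0,0]

```text
time: 7.4
ee_pos: [0.4482, -0.3743, 0.0412]
eef_rot: [0.685, 0.728, 0.0, -0.0]
ft_force: [0.1, 0.6, 0.1]
width: 0.087
grip_force: 0.0
```

Call:
step_arm:
  delta_pos:
    - [0,0,0]
    - [0,0,0]
    - [0,0,0]
    - [0,0,0]
    - [0,0,0]
    - [0,0,0]
  turn: [0,0,0,0,0,0]
  grip: 1
  newtons: 50

```text
time: 8.0
ee_pos: [0.4482, -0.3743, 0.0414]
eef_rot: [0.685, 0.728, 0.0, 0.0]
ft_force: [-1.4, -0.6, 0.2]
width: 0.0471
grip_force: 0.0
```

Call:
step_arm:
  delta_pos:
    - [0,0,0.4]
    - [0,0,1]
    - [0,0,1]
    - [0,0,1]
    - [0,0,1]
    - [0,0,1]
    - [0,0,1]
    - [0,0,1]
    - [0,0,1]
    - [0,0,1]
    - [0,0,1]
    - [0,0,1]
  turn: [0,0,0,0,0,0,0,0,0,0,0,0]

```text
time: 9.2
ee_pos: [0.4478, -0.3744, 0.3282]
eef_rot: [0.685, 0.728, 0.0, 0.0]
ft_force: [0.1, 0.2, -0.5]
width: 0.0004
grip_force: 0.0
```

I lifted before the fingers had closed, so the cover was missed. I'll open, move aside and re-measure it.

Call:
step_arm:
  delta_pos:
    - [-0.5,1,0]
    - [-0.5,1,0]
    - [-0.5,1,0]
    - [-0.5,1,0]
    - [0,1,0]
    - [0,1,0]
    - [0,1,0]
    - [0,1,0]
  turn: [0,0,0,0,0,0,0,0]
  grip: 0

```text
time: 10.0
ee_pos: [0.3977, -0.1738, 0.3271]
eef_rot: [0.686, 0.728, 0.001, 0.0]
ft_force: [0.4, 0.9, -0.2]
width: 0.0563
grip_force: 0.0
```

Run:
```python
from h import *
for n in('top','side'):
    c=snap(n);P,_=cloud(c);print(n)
    rect('plate',sel(P,[.33,-.46,.022],[.56,-.28,.045]))
    rect('rib',sel(P,[.40,-.43,.052],[.49,-.31,.08]))
s=read_state();print(s['ee_pos'],s['eef_rot'],s['width'])
```

```text
top
plate 1462 c [ 0.4479 -0.3741] size [0.1586 0.1193] ang 3.52 zmed 0.0364 mean [ 0.4462 -0.3737  0.0363]
rib 84 c [ 0.4467 -0.3742] size [0.0141 0.064 ] ang 0.8 zmed 0.0635 mean [ 0.4467 -0.3721  0.063 ]
side
plate 1042 c [ 0.4495 -0.3775] size [0.1573 0.125 ] ang 2.55 zmed 0.0359 mean [ 0.4468 -0.3821  0.0359]
rib 70 c [ 0.4494 -0.376 ] size [0.0127 0.0656] ang 4.19 zmed 0.0629 mean [ 0.4491 -0.3812  0.062 ]
[ 0.39828683 -0.1717322   0.32691394] [6.83830072e-01 7.29641033e-01 6.27565886e-04 3.78646494e-05] 0.06485047291371482
```

The cover has not moved. Retrying, with time for the fingers to close.

Call:
step_arm:
  delta_pos:
    - [0.5,-1,0]
    - [0.5,-1,0]
    - [0.5,-1,0]
    - [0.5,-1,0]
    - [0,-1,0]
    - [0,-1,0]
    - [0,-1,0]
    - [0,-1,-0.4]
    - [0,0,-1]
    - [0,0,-1]
    - [0,0,-1]
    - [0,0,-1]
  turn: [0,0,0,0,0,0,0,0,0,0,0,0]

```text
time: 11.3
ee_pos: [0.4476, -0.3753, 0.216]
eef_rot: [0.686, 0.728, -0.0, 0.0]
ft_force: [1.1, -0.1, -0.1]
width: 0.087
grip_force: 0.0
```

Call:
step_arm:
  delta_pos:
    - [0,0,-1]
    - [0,0,-1]
    - [0,0,-1]
    - [0,0,-1]
    - [0,0,-0.8]
    - [0,0,-0.7]
    - [0,0,-0.6]
    - [0,0,-0.5]
    - [0,0,-0.4]
    - [0,0,0]
  turn: [0,0,0,0,0,0,0,0,0,0]

```text
time: 12.3
ee_pos: [0.4476, -0.3741, 0.0403]
eef_rot: [0.685, 0.728, -0.0, -0.001]
ft_force: [-0.1, 0.3, -1.0]
width: 0.0871
grip_force: 0.0
```

Call:
step_arm:
  delta_pos:
    - [0,0,0]
    - [0,0,0]
    - [0,0,0]
    - [0,0,0]
    - [0,0,0]
    - [0,0,0]
    - [0,0,0]
    - [0,0,0]
    - [0,0,0]
    - [0,0,0]
    - [0,0,0]
    - [0,0,0]
  turn: [0,0,0,0,0,0,0,0,0,0,0,0]
  grip: 1
  newtons: 50

```text
time: 13.5
ee_pos: [0.4481, -0.3743, 0.0413]
eef_rot: [0.685, 0.728, 0.0, -0.0]
ft_force: [-0.5, -0.1, 0.2]
width: 0.014
grip_force: 50.0
```

Call:
step_arm:
  delta_pos:
    - [0,0,0]
    - [0,0,0]
    - [0,0,0]
  turn: [0,0,0]

```text
time: 13.8
ee_pos: [0.4481, -0.3743, 0.0413]
eef_rot: [0.685, 0.728, 0.0, -0.0]
ft_force: [-1.7, -1.0, -0.1]
width: 0.0142
grip_force: 50.0
```

Call:
step_arm:
  delta_pos:
    - [0,0,0.4]
    - [0,0,1]
    - [0,0,1]
    - [0,0,1]
    - [0,0,1]
    - [0,0,1]
    - [0,0,1]
    - [0,0,1]
    - [0,0,1]
    - [0,0,1]
    - [0,0,1]
    - [0,0,1]
  turn: [0,0,0,0,0,0,0,0,0,0,0,0]

```text
time: 15.0
ee_pos: [0.4477, -0.3743, 0.3279]
eef_rot: [0.685, 0.728, 0.0, 0.0]
ft_force: [0.8, -0.1, -3.3]
width: 0.0139
grip_force: 50.0
```

Call:
step_arm:
  delta_pos:
    - [0,0.8,1]
    - [0,0.8,0]
    - [0,0.8,0]
    - [0,0.8,0]
    - [0,0.8,0]
    - [0,0.8,0]
    - [0,0.8,0]
    - [0,0.8,0]
    - [0,0.8,0]
    - [0,0.8,0]
    - [0,0.8,0]
    - [0,0.8,0]
  turn: [0.6,0.6,0.6,0.6,0.6,0.6,0.6,0.6,0.6,0.6,0.6,0.6]

```text
time: 16.2
ee_pos: [0.4481, -0.1327, 0.3514]
eef_rot: [0.315, 0.949, 0.0, 0.0]
ft_force: [-0.1, -0.0, -1.8]
width: 0.0135
grip_force: 50.0
```

Call:
step_arm:
  delta_pos:
    - [0.6,0.8,0]
    - [0.6,0.8,0]
    - [0.7,0.8,0]
    - [0.8,0.8,0]
    - [0.8,0.8,0]
    - [0.8,0.8,0]
    - [0.8,0.8,0]
    - [0.8,0.8,0]
    - [0.8,0.8,0]
    - [0.7,0.1,0]
    - [0.29,0,0]
    - [0,0,0]
  turn: [0.6,0.6,0.6,0.6,0.6,0.6,0.6,0.6,0.23,0,0,0]

```text
time: 17.4
ee_pos: [0.6407, 0.0483, 0.3505]
eef_rot: [0.021, 1.0, -0.0, -0.001]
ft_force: [0.8, -0.9, -2.5]
width: 0.0139
grip_force: 50.0
```

Run:
```python
from h import *
s=read_state();print(s['ee_pos'],s['eef_rot'],s['width'],s['ft_force'])
for n in('top','side'):
    c=snap(n);P,_=cloud(c);z=s['ee_pos'][2]-.005
    rect(n+' plate',sel(P,[.5,-.1,z-.012],[.74,.2,z+.008]))
    rect(n+' rim',sel(P,[.53,-.05,.257],[.70,.15,.272]))
t=load('top');a=t['image'][90:210,130:290,::-1];b=load('side')['image'][95:215,225:365,::-1]
cv2.imwrite('pics/ab.png',cv2.resize(np.hstack([a,b]),None,fx=2.6,fy=2.6,interpolation=cv2.INTER_CUBIC))
```

```text
[0.64065544 0.04832014 0.3504661 ] [ 2.06590479e-02  9.99786268e-01 -4.47404872e-04 -6.49792283e-04] 0.013907000833549387 [ 0.80261855 -0.90154576 -2.46007791]
top plate 464 c [0.6144 0.0074] size [0.0722 0.0698] ang 88.43 zmed 0.3452 mean [0.606  0.0067 0.3453]
top rim 119 c [ 0.6029 -0.0078] size [0.0581 0.1191] ang 41.0 zmed 0.2648 mean [0.5969 0.0014 0.2649]
side plate 365 c [0.6415 0.0461] size [0.1644 0.1157] ang 87.23 zmed 0.3463 mean [0.6355 0.0206 0.3459]
side rim 172 c [0.6418 0.0472] size [0.1793 0.1158] ang 87.91 zmed 0.2642 mean [0.6299 0.0212 0.2637]
```

View pics/ab.png

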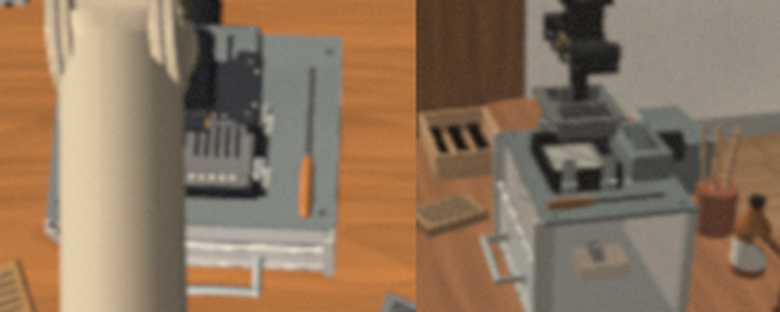

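The cover hangs over the housing in both halves (ab.png, top at (220,160), side at (580,105)), and the handle is down. Next is a check on edge offsets.

Run:
```python
from h import *
a=np.deg2rad(-2.4);R=np.array([[np.cos(a),-np.sin(a)],[np.sin(a),np.cos(a)]])
for n in('top','side'):
    P,_=cloud(load(n)); L=P.copy(); L[:,:2]=(P[:,:2]-[.640,.050])@R
    Q=sel(L,[-.1,-.12,.338],[.1,.12,.352]); F=sel(Q,[-.1,-.06,0],[-.0,-.02,1]);G=sel(Q,[-.05,-.12,0],[-.01,0,1])
    print(n,'plate front',np.percentile(F[:,0],[3]),'right',np.percentile(G[:,1],[3]),'all',np.percentile(Q,[1,99],axis=0).round(4).tolist())
```

```text
top plate front [-0.05733266] right [-0.07834769] all [[-0.0582, -0.0795, 0.3403], [0.0078, -0.0083, 0.3505]]
side plate front [-0.0543694] right [-0.08099971] all [[-0.0548, -0.0836, 0.3406], [0.0578, 0.0718, 0.3512]]
```

Call:
step_arm:
  delta_pos:
    - [0,0,-0.6]
    - [0,0,-0.6]
    - [0,0,-0.3]
    - [0,0,-0.2]
    - [0,0,-0.2]
    - [0,0,-0.2]
  turn: [0,0,0,0,0,0]

```text
time: 18.1
ee_pos: [0.6405, 0.0481, 0.2991]
eef_rot: [0.021, 1.0, 0.0, 0.0]
ft_force: [0.2, 1.0, -2.2]
width: 0.0139
grip_force: 50.0
```

Call:
step_arm:
  delta_pos:
    - [0,0,-0.15]
    - [0,0,-0.15]
    - [0,0,0]
    - [0,0,0]
  turn: [0,0,0,0]

```text
time: 18.5
ee_pos: [0.6407, 0.0483, 0.2918]
eef_rot: [0.021, 1.0, 0.0, 0.0]
ft_force: [-0.0, 1.4, 0.6]
width: 0.0138
grip_force: 50.0
```

Call:
step_arm:
  delta_pos:
    - [0,0,-0.1]
    - [0,0,-0.1]
    - [0,0,0]
    - [0,0,0]
  turn: [0,0,0,0]

```text
time: 18.9
ee_pos: [0.6412, 0.0484, 0.2878]
eef_rot: [0.021, 1.0, 0.0, 0.001]
ft_force: [-0.8, 0.8, 6.6]
width: 0.0137
grip_force: 50.0
```

Call:
step_arm:
  delta_pos:
    - [0,0,-0.1]
    - [0,0,-0.1]
    - [0,0,0]
    - [0,0,0]
  turn: [0,0,0,0]

```text
time: 19.3
ee_pos: [0.6406, 0.0484, 0.2807]
eef_rot: [0.021, 1.0, 0.0, -0.0]
ft_force: [5.3, 0.2, -6.0]
width: 0.0134
grip_force: 50.0
```

Call:
step_arm:
  delta_pos:
    - [0,0,-0.1]
    - [0,0,-0.1]
    - [0,0,0]
    - [0,0,0]
  turn: [0,0,0,0]

```text
time: 19.7
ee_pos: [0.6407, 0.0484, 0.2775]
eef_rot: [0.021, 1.0, 0.0, 0.001]
ft_force: [1.9, 1.4, 6.5]
width: 0.0137
grip_force: 50.0
```

Call:
step_arm:
  delta_pos:
    - [0,0,-0.08]
    - [0,0,0]
    - [0,0,0]
  turn: [0,0,0]

```text
time: 20.0
ee_pos: [0.6408, 0.0484, 0.2773]
eef_rot: [0.021, 1.0, 0.001, 0.001]
ft_force: [-4.2, 2.6, 16.7]
width: 0.0137
grip_force: 50.0
```

Call:
step_arm:
  delta_pos:
    - [0,0,-0.05]
    - [0,0,0]
    - [0,0,0]
  turn: [0,0,0]

```text
time: 20.3
ee_pos: [0.6408, 0.0484, 0.2772]
eef_rot: [0.021, 1.0, 0.001, 0.002]
ft_force: [-7.8, 1.8, 23.1]
width: 0.0133
grip_force: 50.0
```

Run:
```python
from h import *
s=read_state();print(s['ee_pos'],s['ft_force'],s['torque'])
a=np.deg2rad(-2.4);R=np.array([[np.cos(a),-np.sin(a)],[np.sin(a),np.cos(a)]])
for n in('top','side'):
    P,_=cloud(snap(n)); L=P.copy(); L[:,:2]=(P[:,:2]-[.6403,.0483])@R
    Q=sel(L,[-.057,-.072,.266],[.057,.072,.278]);c=np.linalg.lstsq(np.c_[Q[:,:2],np.ones(len(Q))],Q[:,2],rcond=None)[0]
    print(n,len(Q),'plane slope,z0',c.round(4),np.median(Q[:,2]))
t=load('top');a=t['image'][100:210,150:270,::-1];b=load('side')['image'][115:225,235:355,::-1]
cv2.imwrite('pics/fin.png',cv2.resize(np.hstack([a,b]),None,fx=3.3,fy=3.3,interpolation=cv2.INTER_CUBIC))
```

```text
[0.64077885 0.04840107 0.27722396] [-7.77981331  1.84961795 23.14849228] [0.3363599  1.75895218 0.00331278]
top 349 plane slope,z0 [-0.0004 -0.0059  0.272 ] 0.2722579192721278
side 259 plane slope,z0 [ 0.007  -0.0015  0.2729] 0.272822405141927
```

View pics/fin.png

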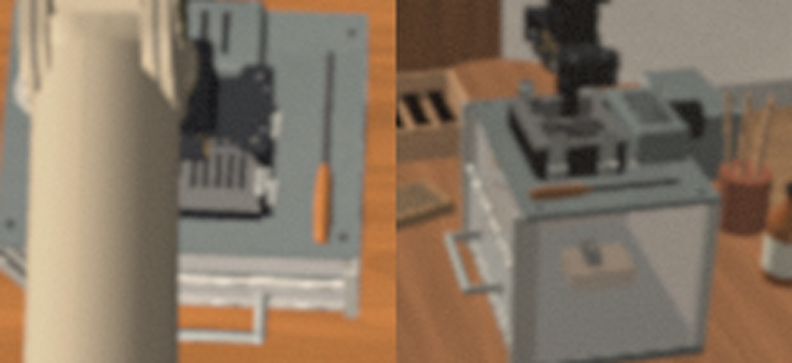

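The plate is level at z ≈ 0.272, which is 6 mm above the rim, with the clips over its edges at (270,120) and (265,190). It is held down with about 23 N. I'll check the handle height once more and hand in.

Run:
```python
from h import *
X,_=cloud(load('side'));Q=sel(X,[.46,-.06,.05],[.508,.16,.2]);print(len(Q),np.percentile(Q[:,2],[2,50,98]).round(4))
if np.median(Q[:,2])<.085: print(close_job())
```

```text
57 [0.0713 0.0774 0.081 ]
the job is handed in; nothing more can be done
None
```

The job is handed in: the sash is shut, and the cover has snapped in level on the rim. The arm is still pressing it down with about 23 N. My first grasp of the cover missed because I lifted too early; the cover had not moved and the second try held.

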